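# Slide the slotted spacer along the rail into the corner of the jig

### The job

With the closed fingertips, push the slotted grey motor-foot spacer across the jig plate until its solid edge lies flat against the rail, well before the end stop; then keep it against the rail and slide it along until it is fully home in the corner pocket, touching both the rail and the end stop (the square stop with the lips, not the round post). Only push it: never lift or tip it, and leave everything else where it is.

Things in the scene. Friction and masses are not known exactly. Their poses are not given: they have to be found in the camera images.
- spacer: Slotted motor-foot spacer: U-shaped grey plastic part, 84 mm (its y) by 55 mm (its x), 20 mm tall, 60 to 120 g, loose on the jig plate. Origin: centre of its underside. Its solid web (+x side, 22 mm thick) faces the rail, its slot opens away from it (-x); turned up to 0.35 rad from the jig. It goes home with the web edge flat on the rail
- slot (a point): Centre of the spacer's slot, at its underside; axes as the spacer's. The slot is 44 mm wide (y), 33 mm deep from the spacer's -x edge, through the full height, so closed fingertips fit in from above; a 20 mm wide leg stands on each side of it
- jig: Jig, fixed to the bench: aluminium plate 270 mm (x) by 400 mm (y), 15 mm thick, origin at the centre of its underside, turned up to 0.25 rad. A dark steel rail runs along its y on the far (+x) side; the rail's working face looks to the jig's -x, lies at jig x = 90 mm and stands 26 mm above the plate
- rail_face (a point): Point at the foot of the rail's working face, halfway along it, on the plate's top surface; axes as the jig's
- stop: Dark steel stop at the left or right end of the rail, 155 mm from its middle; 30 mm wide (y), 24 mm tall, reaching 78 mm out from the rail (-x). Origin: plate's top, on the line of the rail's face, mid-width; axes as the jig's. The end face towards the rail's middle is 15 mm from the origin. With the spacer home its origin is 57 mm from this one along y, 27.5 mm from the rail's face
- stop_lip (a point): Inner face of the stop's lip, at plate level, middle of the stop's width, 60 mm from the rail's face; axes as the jig's. The lip, 18 mm thick and parallel to the rail, reaches 14 mm beyond the stop on both sides along y; rail, stop and lip form the corner pocket on the side of the rail's middle
- post: Plain round steel post, 30 mm across and 34 mm tall, fixed to the plate at the other end of the rail; its origin is on the line of the rail's face, 155 mm from the rail's middle, on the plate's top; the post's axis is 30 mm from there towards the jig's -x
- bushing: Bystander: brass bushing, ring 38 mm across, 24 mm tall, loose on the jig plate. Origin at the centre of its underside
- coupling: Bystander: steel shaft coupling, flange 42 mm across with a stub 26 mm across, 40 mm tall, standing loose on the jig plate. Origin at the centre of its underside
- block: Bystander: plain grey plastic block without a slot, 30 x 50 x 20 mm, loose on the jig plate. Origin at the centre of its underside
- driver: Bystander: screwdriver lying on the bench beside the jig. Origin about the middle of its length
- wrench: Bystander: wrench lying on the bench beside the jig. Origin about the middle of its length
- bottle: Bystander: white bottle, 60 mm across, 130 mm tall, on the bench beside the jig. Origin at the centre of its underside
- impeller: Bystander: small steel four-bladed impeller, 76 mm across, 30 mm tall, on the bench beside the jig. Origin at the centre of its underside
There are look-alikes about, which are no part of the job. Leave any pink look-alike of the spacer alone.

How it is judged (in metres and radians):
On the way, in this order (a step that is already met when the one before it is completed fails the run):
1. the spacer lies flat against the rail (gap under 3 mm, turned under 0.06 rad) while still at least 30 mm short of the end stop (x of spacer in the frame of rail_face above -0.0305 m and angle between the x axis of spacer and the x axis of jig, either way round below 0.06 rad and not (y of spacer in the frame of stop between -0.087 and 0.087 m)), for 0.2 s.
2. the spacer is home in the corner pocket (x of spacer in the frame of rail_face above -0.0305 m and angle between the x axis of spacer and the x axis of jig, either way round below 0.06 rad and y of spacer in the frame of stop between -0.06 and 0.06 m and y of spacer in the frame of jig between -0.12 and 0.12 m and z of spacer in the frame of jig below 0.018 m and angle between spacer's own z axis and vertical below 0.05 rad and linear speed of spacer below 0.01 m/s), for 0.2 s.
At the end, for the whole second after the job is handed in: The spacer lies flat on the plate and at rest in the corner pocket: within 3 mm of the rail's face and turned under 0.06 rad from it, within 3 mm of the end stop's face, on the side towards the middle of the rail (all of step 2); the robot touches nothing.
It fails at once if the spacer is lifted more than 8 mm off the plate or tipped (z of spacer in the frame of jig above 0.023 m or angle between spacer's own z axis and vertical above 0.25 rad).
It fails at once if the spacer leaves the rail by more than 8 mm on the last 30 mm before the end stop (y of spacer in the frame of stop between -0.087 and 0.087 m and x of spacer in the frame of rail_face below -0.0355 m).
It fails at once if a bystander is moved by more than 15 mm (distance of any of bushing, coupling, block, driver, wrench, bottle, impeller from where it was at the start of the episode above 0.015 m).
It also fails if it takes over 37 s, if anything falls off the work surface, if the arm or the gripper's body presses on something with over 40 N, if the wrist force passes 120 N, or if a joint passes its speed limit or range.

### The arm

A 6-joint arm with a two-finger parallel gripper is mounted at the origin on the work surface. World frame = base frame: x ahead of the robot, y to its left, z up, the work surface at z = 0. Lengths are in mm, angles in rad, forces in N, time in s.
With the tool pointing down it reaches from about 350 to 925 mm from the base axis. Payload 6.4 kg.
Tool frame: the origin (TCP) lies at the very end of the fingers, on their centre line; the grasp point (between the pads) lies 19 mm behind it; z points along the fingers, x is the direction in which the jaws open and shut, and the axes are right-handed (so a half turn about z gives the same grasp; the last joint's range is limited). The gripper opens to 85 mm and grips with 20 to 120 N. Pads are 22 mm wide; open, the fingers measure 114 mm over their backs; the gripper's body (76 mm by 85 mm) begins 54 mm behind the grasp point. The pads swing forward as they close: fully open they stand 13 mm farther back than shut.
Start: joints at [-1.507, 0.245, 1.558, -0, 1.339, -0.174], TCP at [153.121, -631.718, 231.29] pointing down, gripper open.
Joint ranges: [-3.13, 3.13], [-1.02, 2.26], [0.13, 2.54], [-0.95, 4.09], [0.21, 2.88], [-2.74, 2.74]. Speed limits (rad/s): [2.57, 2.57, 3.14, 3.14, 3.14, 3.14].

### API

Orientations are given as [roll, pitch, yaw] about the fixed x, y, z axes, in that order (R = Rz(yaw) Ry(pitch) Rx(roll)).
In Python, from rig import read_state, camera, camera_model, hand_in gives the robot as it stands.
- The arm moves only by the tool play_rows, never from a script. Its argument "motion" is one flat list of numbers, 7 for each row, row after row: the shift along the world's x, y, z in mm, then the turn, a rotation vector about the world's x, y, z in degrees, then the finger opening in mm, from 0 to 85.4. In form: [x, y, z, rx, ry, rz, claw, x, y, z, rx, ry, rz, claw, ...]. A call has 1 to 12 rows; each row is the pose to reach, as a shift and turn from the pose commanded when the call began; what a row does not reach only later rows make up. A row lasts 1/12 s, in which the tool goes at most 41.7 mm and 7.16 degrees, less where a joint would pass 70% of its speed; a pose out of reach is approached as far as the arm can. A call with a gripper value outside its range is refused whole. The fingers move at their own pace and stop on an object; "newtons" is the grip in N (left out, the last holds). Time passes only in rows, so rows that repeat a pose let the fingers close. It gives the time, the measured TCP pose, the force and the opening at its end, in the units of the state.
- read_state(): the state, without advancing time (a new reading comes with each control period).
- camera(name): name is "scene" or "top" or "wrist"; returns the picture (384x512x3 uint8, red, green, blue); there is no depth.
- camera_model(name): a dict with "mtx" (3x3 intrinsics, pixels), "dist_coeffs" ([k1, k2, p1, p2, k3] as OpenCV has them; the pictures are not rectified), "position" and "orientation" of the camera in the world. Camera axes: x right, y down, z forward; pixel columns grow to the right and rows downward; lengths in mm; the calibration is good to about 2 mm. A picture is of the moment at which its call begins: read the wrist's pose just before it. camera_model takes no time and is no camera call; for the wrist camera it gives the pose at the moment of the call.
- hand_in(): hands the job in, once; it reports no verdict.
The state is a dict: "time_s": time; "q": joint angles; "joint_velocities": joint speeds; "joint_efforts": joint torques, N m; "ee_pos": TCP position; "eef_rot": TCP orientation; "wrist_force": force on the tool from outside, world axes, zero at the start; "torque": the same for the moment, N m; "grip_width": finger opening in mm.
Only numpy, scipy, OpenCV 4.12 (cv2) and the standard library are available. Lean on these libraries where they do the work, as an engineer would, in place of code of your own. Each camera call takes 0.05 s, during which the arm holds its last target. There are 200 camera calls.

## Working session

There is one attempt and no reset: what is moved stays moved. The work goes in short steps, Python scripts to look and compute and a tool call to move; the robot and the scene stay as the last step left them, time stands still between calls to the robot, and variables do not carry over. Pictures are saved under pics/ and viewed, about 8 in all and at most 12, crops included, and the job is handed in when it is done.

Besides the shell and the picture viewer there is one more tool, called after "Emit:" as name(argument=value, ...), one argument or row to a line, values as JSON. play_rows: Moves the arm, as the interface text tells. Its arguments: {"type":"object","properties":{"motion":{"type":"array"},"newtons":{"type":"number"}},"required":["motion"]}

```bash
mkdir -p pics; cat > h.py <<'E'
import numpy as np, cv2
from scipy.spatial.transform import Rotation as R
from rig import *
def ray(m,px,z):
    K=np.array(m["mtx"],float);d=np.array(m["dist_coeffs"],float)
    u=cv2.undistortPoints(np.array(px,float).reshape(-1,1,2),K,d).reshape(-1,2)
    o=np.array(m["orientation"],float)
    Rm=o if o.shape==(3,3) else R.from_euler('xyz',o).as_matrix()
    v=np.c_[u,np.ones(len(u))]@Rm.T; p=np.array(m["position"],float)
    return p+v*((z-p[2])/v[:,2])[:,None]
def save(n,im): cv2.imwrite(n,im[:,:,::-1])
E
python3 - <<'E'
from h import *
for n in("scene","top"):
    im=camera(n);np.save(n+".npy",im);save(f"pics/{n}0.png",im);print(n,camera_model(n))
s=read_state();print(s)
E
```

```text
scene {'mtx': array([[388.17355667,   0.        , 253.97851777],
       [  0.        , 388.17355667, 194.4902779 ],
       [  0.        ,   0.        ,   1.        ]]), 'dist_coeffs': array([-0.03873225,  0.        ,  0.        ,  0.        ,  0.        ]), 'position': array([1166.73305572,  186.42402435,  885.49517317]), 'orientation': array([-2.43989399, -0.00660683,  1.86687676])}
top {'mtx': array([[382.11286908,   0.        , 254.4081218 ],
       [  0.        , 382.11286908, 192.31161851],
       [  0.        ,   0.        ,   1.        ]]), 'dist_coeffs': array([-0.06756132,  0.        ,  0.        ,  0.        ,  0.        ]), 'position': array([ 407.900996  ,   -7.33790016, 1323.71901983]), 'orientation': array([-3.05738333,  0.01448183, -1.58379873])}
{'time_s': 0.1, 'q': array([-1.50708225e+00,  2.45735407e-01,  1.55893247e+00,  1.50653187e-05,
        1.33870217e+00, -1.74098879e-01]), 'joint_velocities': array([-0.00206649, -0.00111302, -0.00144011, -0.00134256, -0.00012189,
       -0.00116868]), 'joint_efforts': array([-4.36814207e-04, -4.30671537e+01, -3.27128291e+01, -1.48650911e-04,
        2.84780857e-03,  1.93124799e-05]), 'ee_pos': array([ 153.10216774, -631.17905238,  230.27446704]), 'eef_rot': array([-3.14127034e+00,  1.74798817e-03, -1.33298657e+00]), 'wrist_force': array([-0.51566816, -0.18956648,  0.66590656]), 'torque': array([ 0.00182881, -0.04085861, -0.0146982 ]), 'grip_width': 85.35654062699072}
```

View pics/top0.png

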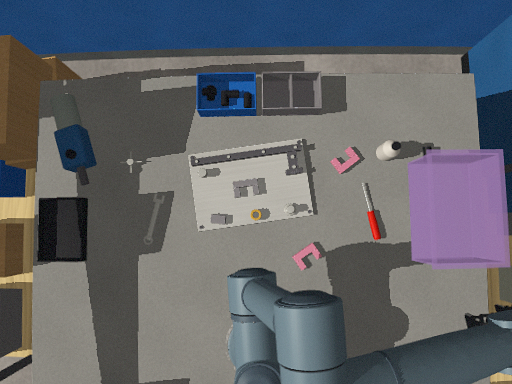

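View pics/scene0.png

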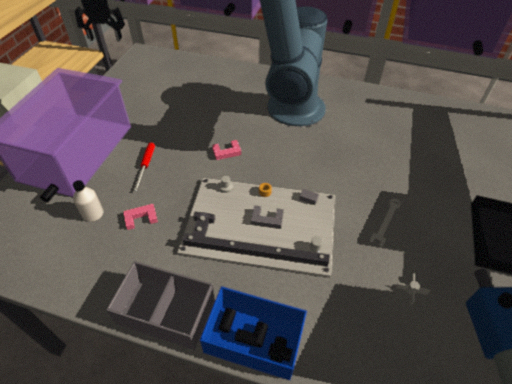

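Candidates: grey U on the plate at top (248,187), which I choose; pink U's at (346,159) and (307,256); plain grey block at (221,218). The stop is at top (294,160), on the -y side. The post is at (203,172). I'll check with one close crop.

```bash
python3 - <<'E'
from h import *
im=np.load("top.npy");c=im[130:240,183:323];save("pics/crop.png",cv2.resize(c,None,fx=5,fy=5,interpolation=cv2.INTER_CUBIC))
E
```

```text
(no output)
```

View pics/crop.png

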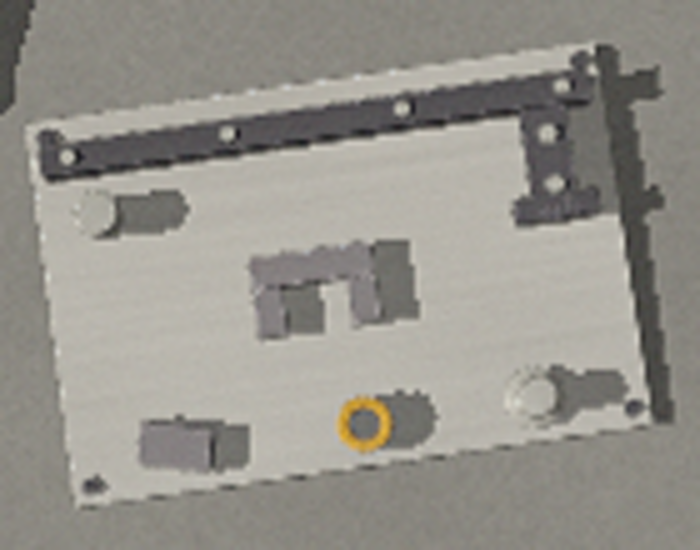

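```bash
python3 - <<'E'
from h import *
m=camera_model("top")
f=lambda a:(np.array(a,float)+.5)/5-.5+[183,130]
P=ray(m,f([(25,122),(600,42),(660,425),(78,507)]),15);print(P.round(0)); c=P.mean(0)
print("c",c,"len",np.linalg.norm(P-np.roll(P,-1,0),axis=1))
d=P[0]-P[1]+P[3]-P[2];print("yaw",np.arctan2(-d[0],d[1]))
S=ray(m,f([(250,258),(371,241),(383,319),(260,340)]),35);print(S.round(0),S.mean(0),np.linalg.norm(S-np.roll(S,-1,0),axis=1))
d=S[0]-S[1]+S[3]-S[2];print("yaw",np.arctan2(-d[0],d[1]))
B=ray(m,f([(363,424),(538,395),(97,215)]),[39,55,49]);print(B)
print(camera_model("wrist"))
E
```

```text
[[ 656.  241.   15.]
 [ 706. -160.   15.]
 [ 439. -195.   15.]
 [ 388.  204.   15.]]
c [547.39338213  22.72165941  15.        ] len [404.46753521 268.98783395 402.1668199  270.00727916]
yaw 0.12527606775486266
[[556.  84.  35.]
 [566.   1.  35.]
 [513.  -6.  35.]
 [500.  77.  35.]] [533.7591322   38.89254088  35.        ] [83.01136894 53.77288618 84.45344098 56.29346901]
yaw 0.14070548716703649
[[ 442.10271214    8.16511556   39.        ]
 [ 459.30553419 -108.42259097   55.        ]
 [ 585.00489986  185.7080338    49.        ]]
{'mtx': array([[305.26687519,   0.        , 260.78261414],
       [  0.        , 305.26687519, 191.8290757 ],
       [  0.        ,   0.        ,   1.        ]]), 'dist_coeffs': array([-0.01143391,  0.        ,  0.        ,  0.        ,  0.        ]), 'position': array([ 229.53555672, -612.47953371,  372.31885193]), 'orientation': array([ 2.83394084e+00,  2.67302018e-03, -1.33426416e+00])}
```

Emit:
play_rows(
  motion=[180,320,0,0,0,-6.5,0,180,320,0,0,0,-6.5,0,180,320,0,0,0,-6.5,0,180,320,0,0,0,-6.5,0,180,320,0,0,0,-6.5,0,180,320,0,0,0,-6.5,0,180,320,0,0,0,-6.5,0,180,320,0,0,0,-6.5,0,180,320,0,0,0,-6.5,0,180,320,0,0,0,-6.5,0,180,320,0,0,0,-6.5,0,180,320,0,0,0,-6.5,0],
)

```text
time_s: 1.1
ee_pos: [333.0, -311.9, 231.2]
eef_rot: [3.141, -0.0, -1.446]
wrist_force: [0.2, 0.4, 0.1]
grip_width: -0.4
```

Emit:
play_rows(
  motion=[180,349,-50,0,0,0,0,180,349,-50,0,0,0,0,180,349,-50,0,0,0,0,180,349,-50,0,0,0,0,180,349,-50,0,0,0,0,180,349,-50,0,0,0,0,180,349,-50,0,0,0,0,180,349,-50,0,0,0,0,180,349,-50,0,0,0,0,180,349,-50,0,0,0,0,180,349,-50,0,0,0,0,180,349,-50,0,0,0,0],
)

```text
time_s: 2.1
ee_pos: [513.5, 36.8, 180.6]
eef_rot: [3.14, -0.0, -1.446]
wrist_force: [-0.7, 0.2, 0.3]
grip_width: 0.2
```

```bash
python3 - <<'E'
from h import *
s=read_state();print(s["time_s"],s["ee_pos"],s["eef_rot"],s["wrist_force"],s["grip_width"])
m=camera_model("wrist");im=camera("wrist");np.save("w.npy",im);print(m["position"],m["orientation"]);np.save("wm.npy",m,allow_pickle=True)
save("pics/w1.png",cv2.resize(im,None,fx=1.5,fy=1.5))
E
```

```text
2.1 [513.47734034  36.79816027 180.64220275] [ 3.14016419e+00 -7.01416327e-05 -1.44620422e+00] [-0.6681837   0.22615287  0.26344171] 0.1788985459459183
[591.70600792  47.15859862 322.5662865 ] [ 2.83212398e+00  9.29238206e-04 -1.44745722e+00]
```

View pics/w1.png

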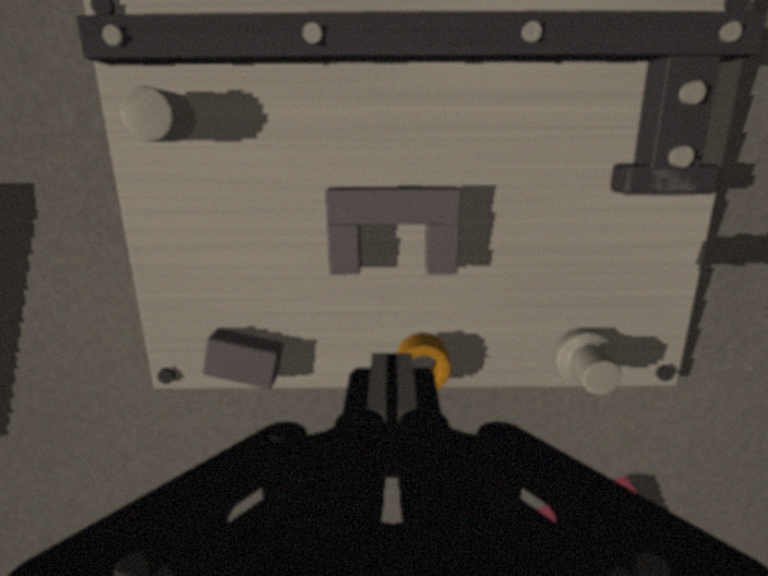

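```bash
python3 - <<'E'
from h import *
m=np.load("wm.npy",allow_pickle=True).item()
f=lambda a:(np.array(a,float)+.5)/1.5-.5
yaw=None
F=ray(m,f([(150,62),(640,62)]),15);d=F[0]-F[1];yj=np.arctan2(-d[0],d[1]);print("rail",F.round(1),yj)
ex=np.array([np.cos(.125),np.sin(.125)]);ey=np.array([-ex[1],ex[0]]);c=np.array([547.4,22.7])
J=lambda P:np.c_[(P[:,:2]-c)@ex,(P[:,:2]-c)@ey].round(1)
print(J(F))
S=ray(m,f([(327,189),(459,188),(457,273),(330,273)]),35);print("sp",J(S),J(S).mean(0),S.mean(0))
d=S[0]-S[1]+S[3]-S[2];print("yaw",np.arctan2(-d[0],d[1]))
print("slot",J(ray(m,f([(359,225),(426,225),(426,272),(360,272)]),35)))
print("stop foot",J(ray(m,f([(637,150)]),15)),"bush",J(ray(m,f([(424,360)]),39)),"tcp",J(np.array([[513.5,36.8,0]])))
E
```

```text
rail [[620.1 200.   15. ]
 [657.  -97.8  15. ]] 0.12327964999867151
[[  94.2  166.8]
 [  93.7 -133.2]]
sp [[ 19.3  58.8]
 [ 19.7 -22.6]
 [-34.7 -23.6]
 [-34.6  59.2]] [-7.575 17.95 ] [537.64155316  39.5645949   35.        ]
yaw 0.12721588377497095
slot [[ -3.1  39.6]
 [ -3.2  -2.7]
 [-34.   -3.4]
 [-34.   39.6]]
stop foot [[  42.  -139.5]] bush [[-95.5  -3.1]] tcp [[-31.9  18.2]]
```

Emit:
play_rows(
  motion=[11.5,1.5,-40,0,0,0,0,11.5,1.5,-80,0,0,0,0,11.5,1.5,-110,0,0,0,0,11.5,1.5,-125,0,0,0,0,11.5,1.5,-135,0,0,0,0,11.5,1.5,-135,0,0,0,0],
)

```text
time_s: 2.65
ee_pos: [523.1, 37.4, 44.4]
eef_rot: [3.138, 0.001, -1.449]
wrist_force: [-0.1, 0.2, 0.1]
grip_width: 0.0
```

```bash
python3 - <<'E'
from h import *
im=camera("wrist");c=im[90:300,120:400];np.save("w.npy",im)
save("pics/w2.png",cv2.resize(c,None,fx=2.5,fy=2.5))
E
```

```text
(no output)
```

View pics/w2.png

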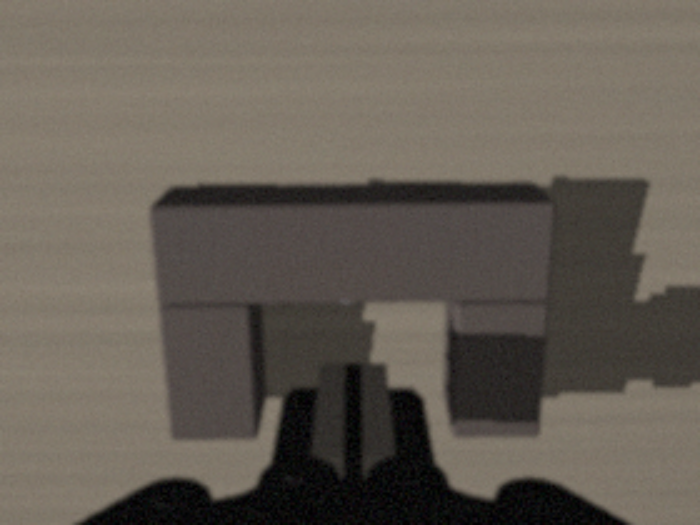

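Emit:
play_rows(
  motion=[0,0,-12,0,0,0,0,0,0,-20,0,0,0,0,0,0,-23.5,0,0,0,0,0,0,-23.5,0,0,0,0,3,0.4,-23.5,0,0,0,0,6,0.7,-23.5,0,0,0,0,9,1.1,-23.5,0,0,0,0,12,1.5,-23.5,0,0,0,0,16,2,-23.5,0,0,0,0,20,2.5,-23.5,0,0,0,0],
)

```text
time_s: 3.53
ee_pos: [545.1, 41.4, 22.9]
eef_rot: [-3.142, -0.0, -1.446]
wrist_force: [-1.1, 0.7, 0.5]
grip_width: 0.2
```

Emit:
play_rows(
  motion=[5,0.6,0,0,0,0,0,10,1.2,0,0,0,0,0,15,1.9,0,0,0,0,0,20,2.5,0,0,0,0,0,25,3.1,0,0,0,0,0,30,3.7,0,0,0,0,0,35,4.3,0,0,0,0,0,40,5,0,0,0,0,0,44,5.4,0,0,0,0,0,47,5.8,0,0,0,0,0,50,6.2,0,0,0,0,0,50,6.2,0,0,0,0,0],
)

```text
time_s: 4.53
ee_pos: [595.3, 47.5, 22.9]
eef_rot: [-3.141, -0.0, -1.446]
wrist_force: [-0.5, 0.1, 0.7]
grip_width: 0.2
```

```bash
python3 - <<'E'
from h import *
m=camera_model("wrist");im=camera("wrist");np.save("w.npy",im);np.save("wm.npy",m,allow_pickle=True)
save("pics/w3.png",cv2.resize(im,None,fx=1.5,fy=1.5))
E
```

```text
(no output)
```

View pics/w3.png

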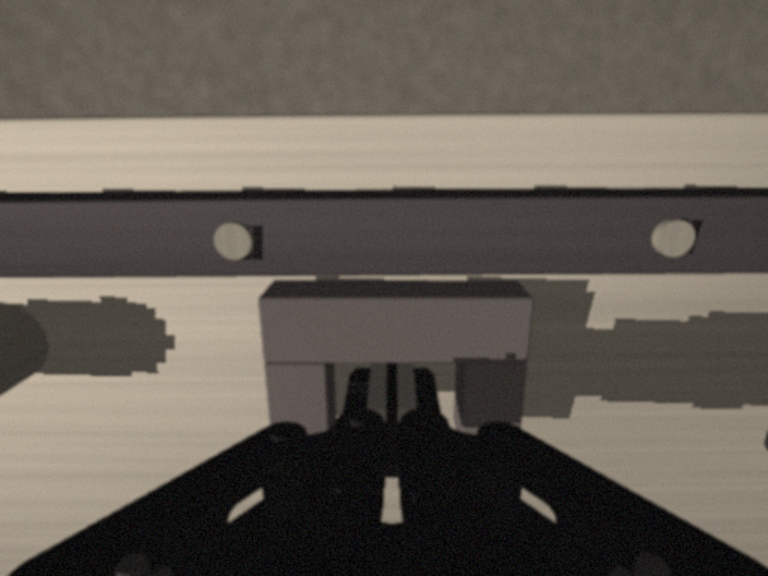

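```bash
python3 - <<'E'
from h import *
m=np.load("wm.npy",allow_pickle=True).item()
f=lambda a:(np.array(a,float)+.5)/1.5-.5
a=ray(m,f([(300,297),(490,297)]),35);b=ray(m,f([(300,275),(490,274)]),41);e=ray(m,f([(395,281)]),15)
ex=np.array([.992,.124,0]);print(a@ex,e@ex,b@ex)
E
```

```text
[630.97587    630.91993771] [629.94617896] [639.54798811 639.78600027]
```

Emit:
play_rows(
  motion=[2,0.25,0,0,0,0,0,4,0.5,0,0,0,0,0,6,0.75,0,0,0,0,0,7,0.9,0,0,0,0,0,8,1,0,0,0,0,0,8,1,0,0,0,0,0,8,1,0,0,0,0,0],
)

```text
time_s: 5.17
ee_pos: [602.8, 48.5, 22.9]
eef_rot: [-3.141, -0.0, -1.446]
wrist_force: [-0.0, 1.5, -0.1]
grip_width: 0.3
```

Emit:
play_rows(
  motion=[0.5,0.05,0,0,0,0,0,1,0.1,0,0,0,0,0,1,0.1,0,0,0,0,0],
)

```text
time_s: 5.42
ee_pos: [603.6, 48.6, 22.8]
eef_rot: [3.141, 0.0, -1.446]
wrist_force: [-1.3, 0.2, 1.0]
grip_width: -0.3
```

Emit:
play_rows(
  motion=[0.5,0.05,0,0,0,0,0,1,0.1,0,0,0,0,0,1,0.1,0,0,0,0,0],
)

```text
time_s: 5.67
ee_pos: [603.8, 48.6, 22.7]
eef_rot: [3.139, 0.0, -1.446]
wrist_force: [-4.2, -1.6, 4.3]
grip_width: 0.0
```

Emit:
play_rows(
  motion=[0.5,0.05,0,0,0,0,0,0.5,0.05,0,0,0,0,0,0.5,0.05,0,0,0,0,0],
)

```text
time_s: 5.92
ee_pos: [603.8, 48.6, 22.6]
eef_rot: [3.138, 0.0, -1.446]
wrist_force: [-5.8, -2.0, 4.8]
grip_width: -0.0
```

```bash
python3 - <<'E'
from h import *
s=read_state();print(s["ee_pos"],s["wrist_force"],s["torque"])
m=camera_model("wrist");im=camera("wrist");np.save("w.npy",im);np.save("wm.npy",m,allow_pickle=True)
save("pics/w4.png",cv2.resize(im[150:300,120:400],None,fx=2.5,fy=2.5))
E
```

```text
[603.84204648  48.62276001  22.61804046] [-5.77131999 -1.99192335  4.7881128 ] [-0.2504677   0.97178322 -0.00574364]
```

View pics/w4.png

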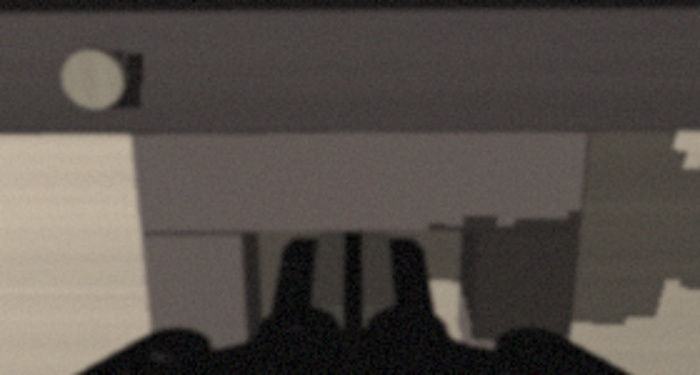

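Emit:
play_rows(
  motion=[0.7,-2,0,0,0,0,0,1,-5,0,0,0,0,0,1.4,-8,0,0,0,0,0,1.9,-12,0,0,0,0,0,2.4,-16,0,0,0,0,0,2.9,-20,0,0,0,0,0,3.4,-24,0,0,0,0,0,3.9,-28,0,0,0,0,0,4.4,-32,0,0,0,0,0,4.9,-36,0,0,0,0,0,5.4,-40,0,0,0,0,0],
)

```text
time_s: 6.88
ee_pos: [609.0, 9.4, 21.8]
eef_rot: [3.138, 0.002, -1.446]
wrist_force: [-4.2, 2.5, -0.3]
grip_width: -0.0
```

```bash
python3 - <<'E'
from h import *
s=read_state();print(s["ee_pos"],s["wrist_force"],s["torque"])
m=camera_model("wrist");im=camera("wrist");np.save("w.npy",im);np.save("wm.npy",m,allow_pickle=True)
save("pics/w5.png",cv2.resize(im,None,fx=1.5,fy=1.5))
E
```

```text
[608.96367331   9.38630759  21.78481181] [-4.22543285  2.45328208 -0.29747172] [0.36813112 0.6565014  0.0566787 ]
```

View pics/w5.png

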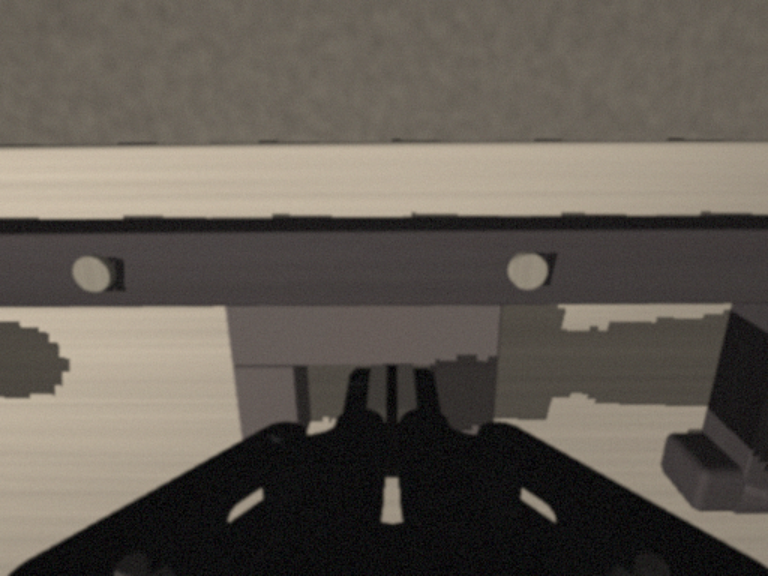

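```bash
python3 - <<'E'
from h import *
m=np.load("wm.npy",allow_pickle=True).item()
f=lambda a:(np.array(a,float)+.5)/1.5-.5
ey=np.array([-.124,.992,0])
print(ray(m,f([(498,355),(235,355)]),35)@ey, ray(m,f([(730,310),(708,415)]),[15,15])@ey)
E
```

```text
[-98.43368735 -16.92507466] [-183.04877153 -184.34494011]
```

Emit:
play_rows(
  motion=[0.6,-5,0,0,0,0,0,1.2,-10,0,0,0,0,0,1.9,-15,0,0,0,0,0,2.5,-20,0,0,0,0,0,3.1,-25,0,0,0,0,0,3.7,-30,0,0,0,0,0,4.4,-35,0,0,0,0,0,4.9,-39,0,0,0,0,0,4.9,-39,0,0,0,0,0],
)

```text
time_s: 7.68
ee_pos: [614.3, -30.9, 21.9]
eef_rot: [3.139, 0.0, -1.447]
wrist_force: [-5.0, -1.5, -0.1]
grip_width: 0.1
```

Emit:
play_rows(
  motion=[0.6,-5,0,0,0,0,0,1.2,-10,0,0,0,0,0,1.9,-15,0,0,0,0,0,2.5,-20,0,0,0,0,0,3.1,-25,0,0,0,0,0,3.7,-30,0,0,0,0,0,4.4,-35,0,0,0,0,0,4.8,-38,0,0,0,0,0,5,-40,0,0,0,0,0,5,-40,0,0,0,0,0],
)

```text
time_s: 8.52
ee_pos: [619.5, -70.5, 22.1]
eef_rot: [3.139, 0.0, -1.447]
wrist_force: [-4.4, -0.7, -1.3]
grip_width: -0.2
```

```bash
python3 - <<'E'
from h import *
s=read_state();print(s["ee_pos"],s["wrist_force"],s["torque"])
m=camera_model("wrist");im=camera("wrist");np.save("w.npy",im);np.save("wm.npy",m,allow_pickle=True)
save("pics/w6.png",cv2.resize(im,None,fx=1.5,fy=1.5))
E
```

```text
[619.52530708 -70.52101869  22.07750972] [-4.41387502 -0.73235347 -1.28142572] [ 0.01054689  0.85237779 -0.00666805]
```

View pics/w6.png

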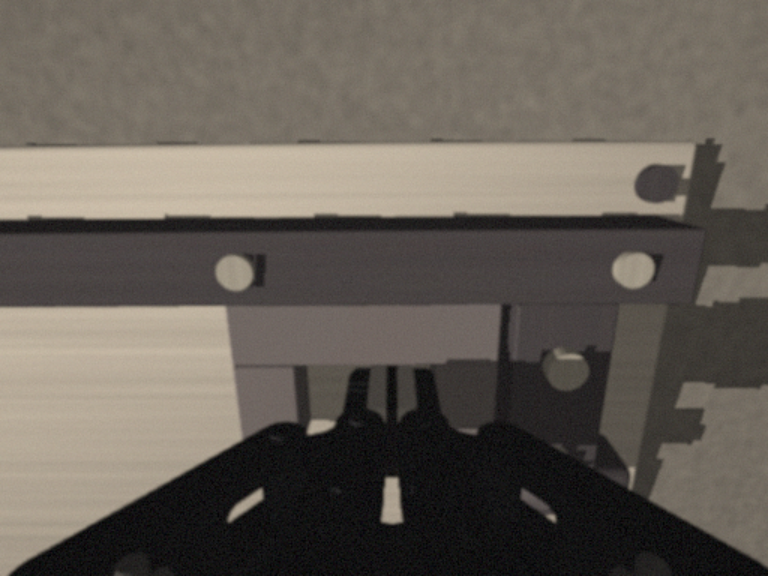

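Emit:
play_rows(
  motion=[0.1,-1,0,0,0,0,0,0.2,-2,0,0,0,0,0,0.4,-3,0,0,0,0,0,0.5,-4,0,0,0,0,0,0.5,-4,0,0,0,0,0],
)

```text
time_s: 8.98
ee_pos: [619.9, -73.9, 22.1]
eef_rot: [3.139, 0.001, -1.446]
wrist_force: [-6.2, 2.0, -1.9]
grip_width: -0.1
```

Emit:
play_rows(
  motion=[0.1,-0.5,0,0,0,0,0,0.1,-1,0,0,0,0,0,0.2,-1.5,0,0,0,0,0,0.2,-1.5,0,0,0,0,0],
)

```text
time_s: 9.32
ee_pos: [620.0, -74.1, 22.1]
eef_rot: [3.139, 0.003, -1.446]
wrist_force: [-6.0, 6.3, 0.6]
grip_width: 0.0
```

Emit:
play_rows(
  motion=[0.1,-0.7,0,0,0,0,0,0.2,-1.5,0,0,0,0,0,0.2,-1.5,0,0,0,0,0,0.2,-1.5,0,0,0,0,0],
)

```text
time_s: 9.65
ee_pos: [620.0, -74.3, 22.1]
eef_rot: [3.139, 0.005, -1.446]
wrist_force: [-6.7, 10.4, 1.2]
grip_width: -0.3
```

```bash
python3 - <<'E'
from h import *
m=camera_model("wrist");im=camera("wrist");np.save("w.npy",im);np.save("wm.npy",m,allow_pickle=True)
save("pics/w7.png",cv2.resize(im[180:330,130:470],None,fx=2.2,fy=2.2,interpolation=cv2.INTER_CUBIC))
E
```

```text
(no output)
```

View pics/w7.png

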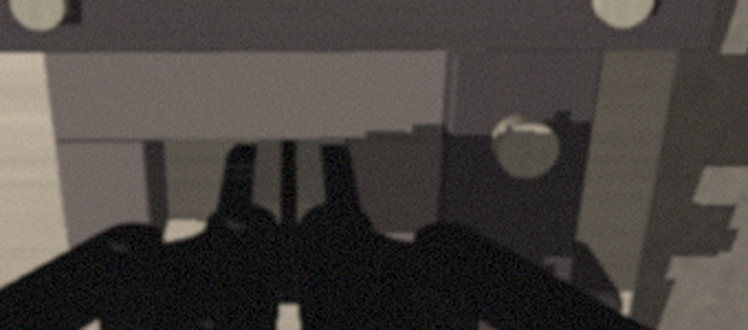

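Emit:
play_rows(
  motion=[-0.8,1.5,0,0,0,0,0,-1.5,3,0,0,0,0,0,-2.5,5,0,0,0,0,0,-4,7,0,0,0,0,0,-6,8,0,0,0,0,0,-6,8,0,0,0,0,0],
)

```text
time_s: 10.2
ee_pos: [615.9, -69.4, 23.5]
eef_rot: [-3.14, -0.001, -1.447]
wrist_force: [-0.5, -0.4, 0.2]
grip_width: -0.4
```

Emit:
play_rows(
  motion=[0,0,10,0,0,0,0,0,0,30,0,0,0,0,0,0,60,0,0,0,0,0,0,100,0,0,0,0,-20,0,130,0,0,0,0,-60,0,140,0,0,0,0,-80,0,140,0,0,0,0,-80,0,140,0,0,0,0],
)

```text
time_s: 10.87
ee_pos: [533.2, -69.2, 164.5]
eef_rot: [-3.14, -0.001, -1.447]
wrist_force: [0.2, 0.1, -1.5]
grip_width: -0.0
```

```bash
python3 - <<'E'
from h import *
s=read_state();print(s["time_s"],s["ee_pos"],s["wrist_force"])
m=camera_model("wrist");im=camera("wrist");np.save("w.npy",im);np.save("wm.npy",m,allow_pickle=True)
save("pics/w8.png",cv2.resize(im,None,fx=1.5,fy=1.5))
E
```

```text
10.8667 [533.21181888 -69.1806075  164.53956038] [ 0.17239505  0.11964969 -1.49406819]
```

View pics/w8.png

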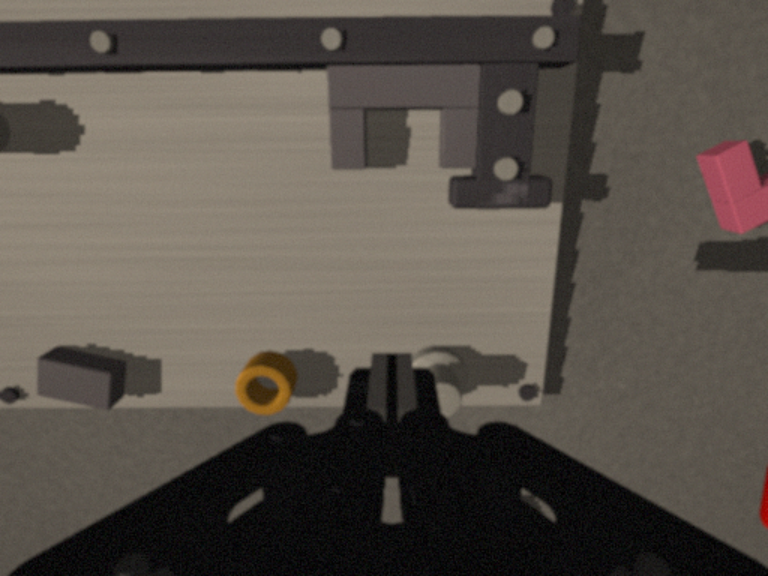

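```bash
python3 - <<'E'
from h import *
m=np.load("wm.npy",allow_pickle=True).item()
f=lambda a:(np.array(a,float)+.5)/1.5-.5
A=np.array([[.992,.124],[-.124,.992]])
q=lambda p,z:(ray(m,f(p),z)[:,:2]@A.T).round(1).tolist()
print("rail foot",q([(100,71),(300,70)],15));print("sp TL,TR,BR,BL",q([(329,67),(479,65),(475,168),(332,168)],35));print("stop top inner edge",q([(479,100)],39))
E
```

```text
rail foot [[639.8, 36.1], [639.7, -81.0]]
sp TL,TR,BR,BL [[638.3, -100.4], [639.1, -181.5], [585.1, -182.1], [585.3, -99.9]]
stop top inner edge [[621.2, -181.8]]
```

Gaps come out at about 1 mm at the rail and 0 mm at the stop, and the spacer is turned less than 0.01 rad. That is within tolerance, so I'm handing in.

```bash
python3 -c "
from rig import *
print(hand_in(), read_state()['wrist_force'])"
```

```text
the job is handed in; nothing more can be done
the job is handed in; nothing more can be done
```

I pushed the spacer with closed fingertips in its slot until it lay flat on the rail, about 85 mm short of the stop. I then slid it along under light pressure into the corner pocket, backed the fingers off and lifted clear. I handed in with about 11 s on the clock; no verdict is given.

- **Spacer position:** the last wrist picture puts it 0.6–1.5 mm from the rail and about 0 mm from the stop face, turned about 0.01 rad. The limits are 3 mm and 0.06 rad.
- **Contact:** at the stop the fingers held still while the force rose to about 12 N, the highest I read. After release, with the arm clear, the force was near zero.
- **Other parts:** in the last picture the block, bushing, coupling and one pink look-alike looked undisturbed. I did not measure them, and I did not look again at the wrench, bottle, impeller or second pink look-alike.
- **Disagreement:** the top and wrist cameras differed by about 4 mm along the jig's x. I measured relative to the rail and stop within single wrist views, and used contact force for the final approach.

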